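# Oil vial in, chain tensioner held back

### The job

Get the chain stand ready for a chain: take the tall oil vial out of the wooden rack and seat it upright, fully down, in the hole of the stand's square aluminium holder, and let it go. Then push the idler block at the end of the sprung tensioner arm back, away from its rest position, past the click of the ratchet, and keep holding it there with the fingers: the worn pawl does not hold it, so the job finishes with you still holding the arm compressed. Leave the two short vials, the spanner and the spray can where they are.

Things in the scene. Friction and masses are not known exactly. Their poses are not given: they have to be found in the camera images.
- vial_mid (a point): centre (half-way up) of the tall vial: amber glass cylinder with black cap, 20 mm diameter all over, 110 mm tall, about 40 g; its z axis points up along the vial. It starts upright in one of the rack's holes, foot 15 mm above the table
- rack: wooden block 200 x 60 x 45 mm (its x, y, z), fixed; origin at the centre of its underside. Four upright holes of 23 mm diameter, 30 mm deep, in a row along its x axis at x = -75, -25, 25, 75 mm. The tall vial and the two short ones stand in three of them, in any order
- short1_mid (a point): centre of a short vial: same glass and cap, 20 mm diameter, 60 mm tall, foot 15 mm above the table, standing in the rack; stays there
- short2_mid (a point): centre of the other short vial, same as short1; stays there
- stand: chain stand, fixed: grey base plate 200 x 300 x 12 mm (its x, y, z), origin at the centre of its underside. It carries two flat sprockets (tops at most 30 mm above the table), the aluminium vial holder at x = 75, y = 70 mm, the tensioner's pivot at x = 0, y = 50 mm, and a pawl slider (40 mm high) on the -x side of the pivot
- oiler_mouth (a point): centre of the mouth of the hole in the aluminium vial holder (44 x 44 mm block whose top is 62 mm above the table); hole 23 mm diameter with a 2 mm chamfer, 35 mm deep. A fully seated tall vial has its centre 20 mm above this point
- pivot (a point): vertical hinge axis of the tensioner arm, at the top of the base plate (12 mm above the table); axes as the stand's
- idler_mid (a point): centre of the black idler block at the end of the tensioner arm, 105 mm from the hinge axis, 46 mm above the table. The block is 18 mm (its x) by 40 mm (its y, along the arm) by 56 mm tall (18 to 74 mm above the table); same axes as the arm, +x being the direction in which it is pushed back, so push on its -x face; the face turns with the arm
- tensioner (a joint): tensioner arm angle, rad: 0 at rest (start), grows as it is pushed back (counter-clockwise from above), stop at 0.65. At 0 the arm runs from the pivot along the stand's -y turned 0.5 rad clockwise. The ratchet tooth meets the pawl near 0.18 and has clicked past by 0.47. Push at the block: 6 N at rest, up to 11 N at the click, 9 to 10 N beyond. Let go, it springs back to 0
- wrench: spanner lying on the table beyond the stand; leave alone
- can: spray can 60 mm diameter, 150 mm tall, standing on the table; leave alone
There are look-alikes about, which are no part of the job. Leave any blue, green or purple look-alike of the part that bears vial_mid alone.

How it is judged:
By the outcome, as a careful person would: the job done as asked, in the order asked, and still so for the second after the job is handed in, while the arm keeps its last pose, push and grip.
It also fails if it takes over 61 s, if anything falls off the work surface, if the arm or the gripper's body presses on something with over 40 N, if the wrist force passes 120 N, or if a joint passes its speed limit or range.

### The arm

A 6-joint arm with a two-finger parallel gripper is mounted at the origin on the work surface. World frame = base frame: x ahead of the robot, y to its left, z up, the work surface at z = 0. Lengths are in m, angles in degrees, forces in N, time in s.
With the tool pointing down it reaches from about 0.4 to 0.825 m from the base axis. Payload 7 kg.
Tool frame: the origin (TCP) lies midway between the tips of the shut fingers; the grasp point (between the pads) lies 19 mm behind it (ctrl.grip_point_offset is the distance from the TCP to the grasp point, in m); x points along the fingers, y is the direction in which the jaws open and shut, and the axes are right-handed (so a half turn about x gives the same grasp; the last joint's range is limited). The gripper opens to 88 mm and grips with 3 to 60 N. Pads are 19 mm wide; open, the fingers measure 130 mm over their backs; the gripper's body (78 mm by 193 mm) begins 47 mm behind the grasp point.
Start: joints at [92.825, 20.546, 0.682, 0, -70.136, -16.507], TCP at [0.16, 0.656, 0.227] pointing down, gripper open.
Joint ranges: [-176.03, 176.03], [-82.01, 121.73], [-58.28, 71.71], [-173.87, 95.51], [-174.79, -0.11], [-173.66, 173.66]. Speed limits (degrees/s): [136.94, 136.94, 172.46, 180, 180, 180].

### API

Orientations are given as [roll, pitch, yaw] about the fixed x, y, z axes, in that order (R = Rz(yaw) Ry(pitch) Rx(roll)).
In Python, from plant import ctrl gives the robot as it stands.
- The arm moves only by the tool drive_tool, never from a script. Its argument "plan" is a list of rows, each a list of 3 entries, a list of its own where there are three numbers: the shift along the tool's x, y, z in m, then the turn, a rotation vector about the tool's x, y, z in degrees, then the opening, from 0 (shut) to 1 (fully open). In form: [[[dx, dy, dz], [wx, wy, wz], grip], ...]. A call has 1 to 20 rows; each row is the pose to reach, as a shift and turn from the pose measured when the call began, along the tool's axes at that moment; what a row does not reach only later rows make up. A row lasts 1/12 s, in which the tool goes at most 41.7 mm and 7.16 degrees, less where a joint would pass 70% of its speed; a pose out of reach is approached as far as the arm can. A call with a gripper value outside its range is refused whole. The fingers move at their own pace and stop on an object; the grip force is fixed at half the most. Time passes only in rows, so rows that repeat a pose let the fingers close. It gives the time, the measured TCP pose, the force and the opening at its end, in the units of the state.
- ctrl.get_obs(): the state, without advancing time (a new reading comes with each control period).
- ctrl.snapshot(name): name is "side" or "top" or "wrist"; returns the picture (480x640x3 uint8, blue, green, red); there is no depth.
- ctrl.get_calibration(name): a dict with "fx", "fy", "cx", "cy" (pixels), "dist_coeffs" ([k1, k2, p1, p2, k3] as OpenCV has them; the pictures are not rectified), "R" (3x3) and "t" (3): a world point X has camera coordinates R X + t. Camera axes: x right, y down, z forward; pixel columns grow to the right and rows downward; lengths in m; the calibration is good to about 2 mm. A picture is of the moment at which its call begins: read the wrist's pose just before it. get_calibration takes no time and is no camera call; for the wrist camera it gives the pose at the moment of the call.
- ctrl.close_job(): hands the job in, once; it reports no verdict.
Trained networks look in the newest picture that a camera, given by its name, has taken for a name from the list of things; names that differ only in an ending like _2 or _b are one class to them, and where a whole thing is asked for, a point or a joint stands for the part that bears it (a point fixed in the world has none). Each returns a list of dicts, best first, with "confidence" (0 to 1); they miss things now and then, are a little off and sometimes report something else, mostly with a low value. They report only what shows in the picture. A call takes as long as a camera call. They do not tell look-alikes from the thing itself.
- ctrl.cut_out(camera, name): "pixels" (480x640 bool, what is visible of it) and "pixel" ([column, row] in pixels, amid what is visible of it).
- ctrl.landmark_of(camera, name): "pixel" ([column, row] in pixels: a listed point, or the origin of a listed thing).
The state is a dict: "clock": time; "joint_pos": joint angles; "qvel": joint speeds; "tau": joint torques, N m; "tool_pos": TCP position; "orientation": TCP orientation; "force": force on the tool from outside, world axes, zero at the start; "moment": the same for the moment, N m; "opening": finger opening in m.
Only numpy, scipy, OpenCV 4.12 (cv2) and the standard library are available. Lean on these libraries where they do the work, as an engineer would, in place of code of your own. Each camera call takes 0.05 s, during which the arm holds its last target. There are 200 camera calls.

## Working session

There is one attempt and no reset: what is moved stays moved. The work goes in short steps, Python scripts to look and compute and a tool call to move; the robot and the scene stay as the last step left them, time stands still between calls to the robot, and variables do not carry over. Pictures are saved under pics/ and viewed, about 8 in all and at most 12, crops included, and the job is handed in when it is done.

Besides the shell and the picture viewer there is one more tool, called after ">>>" as name(argument=value, ...) on one line, values as JSON. drive_tool: Moves the arm, as the interface text tells. Its arguments: {"type":"object","properties":{"plan":{"type":"array","items":{"type":"array"}}},"required":["plan"]}

```bash
ls; mkdir -p pics; cat > h.py <<'E'
import numpy as np, cv2, json
from plant import ctrl
from scipy.spatial.transform import Rotation as Rn
def cal(n):
    c=ctrl.get_calibration(n); K=np.array([[c['fx'],0,c['cx']],[0,c['fy'],c['cy']],[0,0,1.]])
    return K,np.array(c['dist_coeffs'],float),np.array(c['R']),np.array(c['t'])
def ray(C,px):
    K,d,R,t=C; u=cv2.undistortPoints(np.array([[px]],float),K,d)[0,0]
    return -R.T@t, R.T@np.array([u[0],u[1],1.])
def atz(C,px,z):
    o,v=ray(C,px); return o+v*(z-o[2])/v[2]
def proj(C,X):
    K,d,R,t=C; return cv2.projectPoints(np.array(X,float).reshape(-1,3),cv2.Rodrigues(R)[0],t,K,d)[0][:,0]
def tri(obs):
    A=np.zeros((3,3));b=np.zeros(3)
    for C,px in obs:
        o,v=ray(C,px);v/=np.linalg.norm(v);P=np.eye(3)-np.outer(v,v);A+=P;b+=P@o
    return np.linalg.solve(A,b)
def pose():
    o=ctrl.get_obs(); return np.array(o['tool_pos']),Rn.from_euler('xyz',o['orientation'],degrees=True)
E
python3 - <<'E'
from h import *
np.set_printoptions(precision=3,suppress=True)
o=ctrl.get_obs(); print({k:np.round(v,3) for k,v in o.items()})
ims=[]
for n in ['top','side','wrist']:
    im=ctrl.snapshot(n); cv2.imwrite(f'pics/{n}0.png',im)
    C=cal(n); print(n,C[0][0,0],-C[2].T@C[3], C[2][2])
    for k in ['vial_mid','rack','short1_mid','stand','oiler_mouth','pivot','idler_mid']:
        r=ctrl.landmark_of(n,k)
        print(n,k,[(np.round(x['pixel']).tolist(),round(x['confidence'],2)) for x in r[:5]])
E
```

```text
pics
{'clock': np.float64(0.0), 'joint_pos': array([ 92.824,  20.591,   0.633,  -0.021, -70.135, -16.508]), 'qvel': array([ 0.097,  0.015, -0.045,  0.039,  0.088,  0.115]), 'tau': array([ -0.   , -58.272,  29.305,   6.997,   0.007,  -0.   ]), 'tool_pos': array([0.16 , 0.655, 0.226]), 'orientation': array([ 94.737,  89.905, -98.954]), 'force': array([ 0.199, -0.433, -0.112]), 'moment': array([-0.03 ,  0.03 ,  0.028]), 'opening': np.float64(0.088)}
top 605.6282932702189 [ 0.331 -0.013  1.324] [ 0.228  0.001 -0.974]
top vial_mid [([455.0, 209.0], 0.74), ([456.0, 241.0], 0.72), ([489.0, 241.0], 0.59), ([434.0, 204.0], 0.49), ([447.0, 310.0], 0.28)]
top rack [([446.0, 281.0], 0.74)]
top short1_mid [([447.0, 314.0], 0.72), ([454.0, 293.0], 0.65)]
top stand [([270.0, 284.0], 0.81), ([231.0, 252.0], 0.68), ([244.0, 287.0], 0.18)]
top oiler_mouth [([233.0, 254.0], 0.72)]
top pivot [([247.0, 288.0], 0.91)]
top idler_mid [([296.0, 299.0], 0.87)]
side 520.3689461933424 [ 0.194 -0.864  0.813] [ 0.356  0.71  -0.607]
side vial_mid [([386.0, 337.0], 0.88), ([408.0, 312.0], 0.85), ([410.0, 368.0], 0.79), ([416.0, 333.0], 0.78)]
side rack [([345.0, 370.0], 0.63)]
side short1_mid [([332.0, 355.0], 0.77)]
side stand [([267.0, 259.0], 0.84)]
side oiler_mouth [([274.0, 214.0], 0.57)]
side pivot [([255.0, 243.0], 0.69)]
side idler_mid [([261.0, 257.0], 0.87), ([278.0, 213.0], 0.31)]
wrist 404.0454459088261 [0.237 0.636 0.384] [-0.285  0.07  -0.956]
wrist vial_mid []
wrist rack []
wrist short1_mid []
wrist stand []
wrist oiler_mouth []
wrist pivot []
wrist idler_mid []
```

```bash
python3 -c "
from h import *
print(Rn.from_euler('xyz',ctrl.get_obs()['orientation'],degrees=True).as_matrix().round(3))"
```

```text
[[-0.    -0.237 -0.972]
 [-0.    -0.972  0.237]
 [-1.     0.     0.   ]]
```

View pics/top0.png

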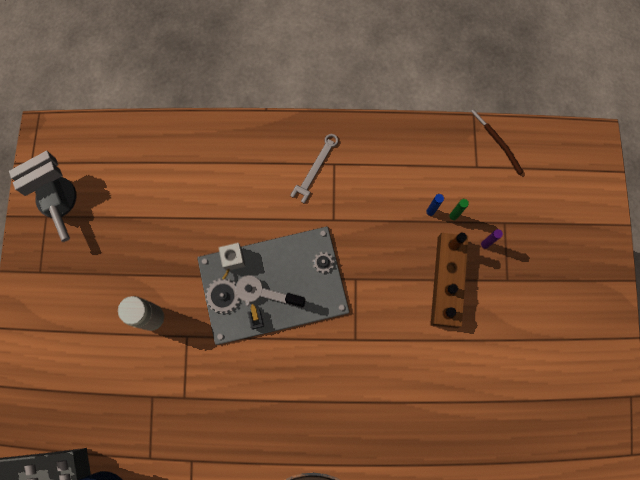

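View pics/side0.png

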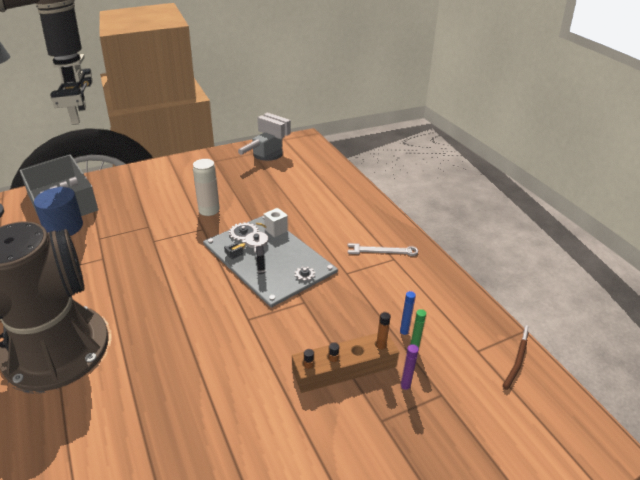

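The top view shows the rack on the right with caps at about (461,241), (452,289) and (450,313), and an empty hole at (451,267). The stand is at (270,285), with the holder at (231,255) and the idler at (295,299). The side view shows amber vials in the rack: the tall one at (384,330), short ones at (309,358) and (334,352). Blue (408,312), green (419,328) and purple (409,368) stand outside the rack.

Candidates in the side view for vial_mid are (386,337), (408,312), (410,368) and (416,333). Only (386,337) is amber with a black cap and in the rack. I'll confirm that in a crop.

```bash
cat > a.py <<'E'
from h import *
from scipy.optimize import least_squares
np.set_printoptions(precision=4,suppress=True)
T,S=cal('top'),cal('side')
print('vial tri',tri([(T,[456,241]),(S,[386,337])]), atz(T,[456,241],.07),atz(S,[386,337],.07), 'cap top',atz(T,[461,239],.125))
for n,p in [('blue',(434,204)),('green',(455,209)),('purple',(489,241))]: print(n,atz(T,p,.055))
print('oiler',tri([(T,[233,254]),(S,[274,214])]),atz(T,[233,254],.062),atz(S,[274,214],.062))
print('pivot',atz(T,[247,288],.012),atz(S,[255,243],.012))
print('idler',atz(T,[296,299],.046),atz(S,[261,257],.046))
print('rack',atz(T,[446,281],.0),'shorts',atz(T,[447,314],.045),atz(T,[454,293],.045))
print('stand',atz(T,[270,284],.0),atz(S,[267,259],.0))
E
python3 a.py; python3 - <<'E'
import cv2,numpy as np
a=cv2.imread('pics/top0.png');b=cv2.imread('pics/side0.png')
f=lambda im,x,y,w,h,s:cv2.resize(im[y:y+h,x:x+w],None,fx=s,fy=s,interpolation=cv2.INTER_CUBIC)
A=f(b,280,280,160,115,5)[:570,:800]
cv2.imwrite('pics/c1.png',A)
B=f(a,190,220,170,130,4.7); cv2.imwrite('pics/c2.png',B[:600,:800])
E
```

```text
vial tri [ 0.6163 -0.3008  0.0611] [ 0.6111 -0.2975  0.07  ] [ 0.6148 -0.3079  0.07  ] cap top [ 0.6031 -0.2956  0.125 ]
blue [ 0.6969 -0.255   0.055 ]
green [ 0.6863 -0.3014  0.055 ]
purple [ 0.6154 -0.3744  0.055 ]
oiler [0.5756 0.1783 0.0657] [0.5776 0.1785 0.062 ] [0.5761 0.1835 0.062 ]
pivot [0.5121 0.1519 0.012 ] [0.5095 0.1501 0.012 ]
idler [0.4857 0.0426 0.046 ] [0.4906 0.0499 0.046 ]
rack [ 0.5352 -0.2878  0.    ] shorts [ 0.4572 -0.2789  0.045 ] [ 0.5024 -0.2952  0.045 ]
stand [0.5236 0.1028 0.    ] [0.5193 0.0913 0.    ]
```

View pics/c1.png

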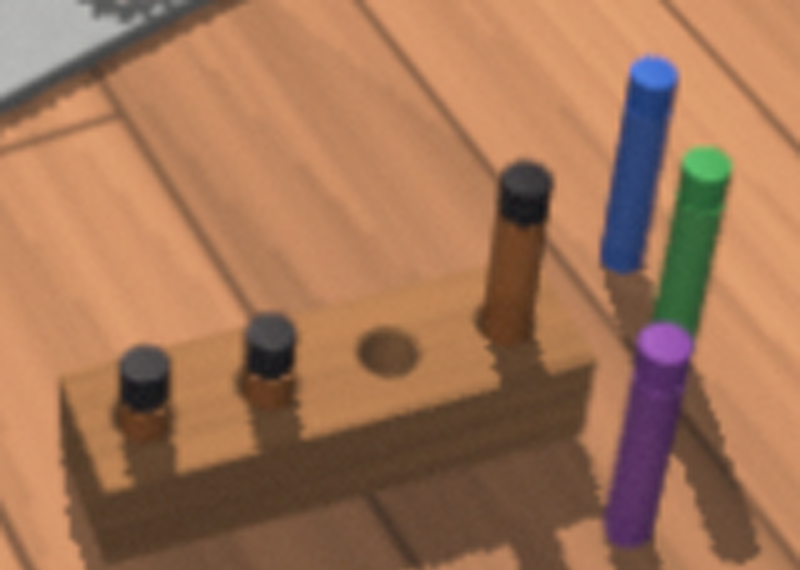

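View pics/c2.png

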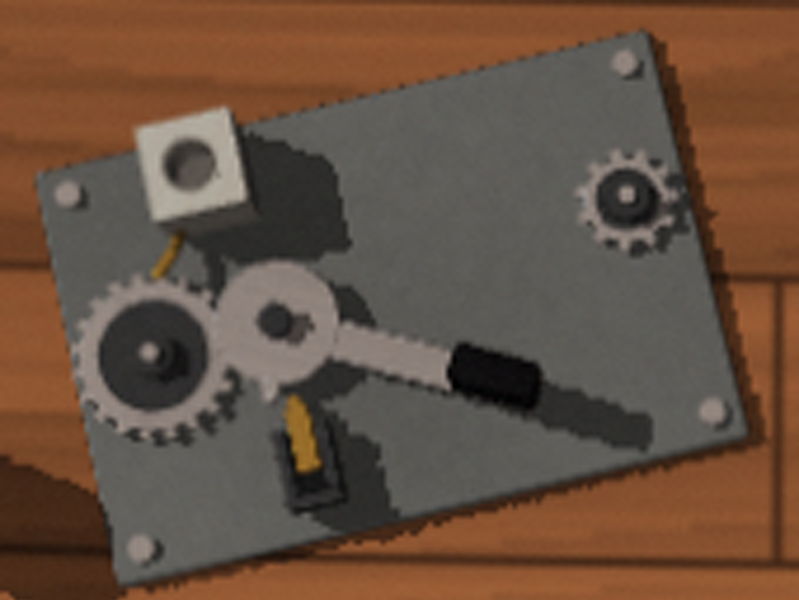

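The crop confirms it. The only tall amber vial with a black cap is the one in the rack's far hole, at side (384,330). The blue, green and purple ones stand on the table. In the stand crop, the hole is at top pixel (230.4,255.1). I'll set out now and look at the stand from close by on the way.

>>> drive_tool(plan=[[[-0.053,0.44,-0.457],[76,0,0],0.55],[[-0.053,0.44,-0.457],[76,0,0],0.55],[[-0.053,0.44,-0.457],[76,0,0],0.55],[[-0.053,0.44,-0.457],[76,0,0],0.55],[[-0.053,0.44,-0.457],[76,0,0],0.55],[[-0.053,0.44,-0.457],[76,0,0],0.55],[[-0.053,0.44,-0.457],[76,0,0],0.55],[[-0.053,0.44,-0.457],[76,0,0],0.55],[[-0.053,0.44,-0.457],[76,0,0],0.55],[[-0.053,0.44,-0.457],[76,0,0],0.55],[[-0.053,0.44,-0.457],[76,0,0],0.55],[[-0.053,0.44,-0.457],[76,0,0],0.55],[[-0.053,0.44,-0.457],[76,0,0],0.55],[[-0.053,0.44,-0.457],[76,0,0],0.55],[[-0.053,0.44,-0.457],[76,0,0],0.55],[[-0.053,0.44,-0.457],[76,0,0],0.55],[[-0.053,0.44,-0.457],[76,0,0],0.55],[[-0.053,0.44,-0.457],[76,0,0],0.55],[[-0.053,0.44,-0.457],[76,0,0],0.55],[[-0.053,0.44,-0.457],[76,0,0],0.55]])

```text
clock: 2.87
tool_pos: [0.4992, 0.1211, 0.2795]
orientation: [20.3, 90.0, 110.7]
force: [-0.2, 0.7, 1.3]
opening: 0.0484
```

```bash
cat > w.py <<'E'
from h import *
import sys
np.set_printoptions(precision=4,suppress=True)
p,R=pose(); print(p); print(R.as_matrix()); o=ctrl.get_obs(); print(o['joint_pos'],o['opening'],o['clock'],o['force'])
C=cal('wrist'); im=ctrl.snapshot('wrist'); cv2.imwrite(f'pics/{sys.argv[1]}.png',im)
Z=dict(vial_mid=.07,oiler_mouth=.062,pivot=.012,idler_mid=.046,stand=0.,short1_mid=.045,rack=0.)
for k in sys.argv[2:]:
    for x in ctrl.landmark_of('wrist',k)[:3]: print(k,np.round(x['pixel'],1),round(x['confidence'],2),atz(C,x['pixel'],Z[k]))
import pickle; pickle.dump(C,open(f'pics/{sys.argv[1]}.pkl','wb'))
E
python3 w.py w1 oiler_mouth pivot idler_mid stand
```

```text
[0.4992 0.1211 0.2795]
[[-0.0001 -1.     -0.0068]
 [ 0.0002 -0.0068  1.    ]
 [-1.      0.0001  0.0002]]
[ 35.5503   3.3461 -14.4598  -0.0099 -72.1916 -35.1592] 0.048371508318739626 2.8667 [-0.2349  0.7068  1.329 ]
oiler_mouth [242.2 264.5] 0.65 [0.5777 0.181  0.062 ]
pivot [312.4 221. ] 0.75 [0.5095 0.1491 0.012 ]
idler_mid [336.1 118.6] 0.93 [0.4866 0.0429 0.046 ]
stand [300. 172.] 0.57 [0.523 0.098 0.   ]
stand [334.9 117.3] 0.17 [0.4864 0.0418 0.    ]
```

View pics/w1.png

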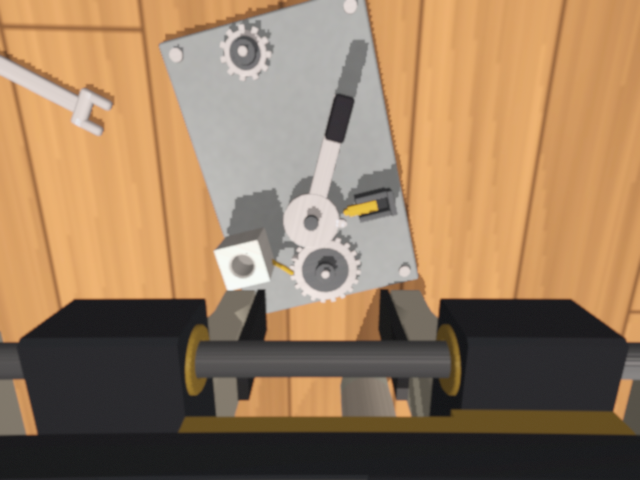

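The wrist view shows the hole mouth at (242,265), the pivot at (312,221) and the idler at (338,118). The network agrees. Next, above the tall vial.

>>> drive_tool(plan=[[[0,-0.108,-0.402],[0,0,0],0.55],[[0,-0.108,-0.402],[0,0,0],0.55],[[0,-0.108,-0.402],[0,0,0],0.55],[[0,-0.108,-0.402],[0,0,0],0.55],[[0,-0.108,-0.402],[0,0,0],0.55],[[0,-0.108,-0.402],[0,0,0],0.55],[[0,-0.108,-0.402],[0,0,0],0.55],[[0,-0.108,-0.402],[0,0,0],0.55],[[0,-0.108,-0.402],[0,0,0],0.55],[[0,-0.108,-0.402],[0,0,0],0.55],[[0,-0.108,-0.402],[0,0,0],0.55],[[0,-0.108,-0.402],[0,0,0],0.55],[[0,-0.108,-0.402],[0,0,0],0.55],[[0,-0.108,-0.402],[0,0,0],0.55],[[0,-0.108,-0.402],[0,0,0],0.55]])

```text
clock: 4.37
tool_pos: [0.6102, -0.2791, 0.2801]
orientation: [-86.3, 90.0, 4.2]
force: [-0.0, 0.9, -1.0]
opening: 0.0483
```

```bash
python3 w.py w2 vial_mid short1_mid rack
```

```text
[ 0.6102 -0.2791  0.2801]
[[ 0.0008 -1.     -0.0086]
 [ 0.0001 -0.0086  1.    ]
 [-1.     -0.0008  0.0001]]
[ -7.9729  18.6647   4.868   -0.0101 -76.1576   8.4682] 0.04830521857835611 4.3667 [-0.0169  0.8712 -1.0292]
vial_mid [314.2  87.3] 0.93 [ 0.6178 -0.3826  0.07  ]
vial_mid [236. 224.] 0.86 [ 0.691  -0.2622  0.07  ]
vial_mid [240.2 173. ] 0.77 [ 0.6846 -0.3098  0.07  ]
short1_mid [426.8 191.6] 0.66 [ 0.5082 -0.2897  0.045 ]
rack [391.9 183.5] 0.82 [ 0.5349 -0.2903  0.    ]
rack [472.  196.9] 0.73 [ 0.4468 -0.2762  0.    ]
```

View pics/w2.png

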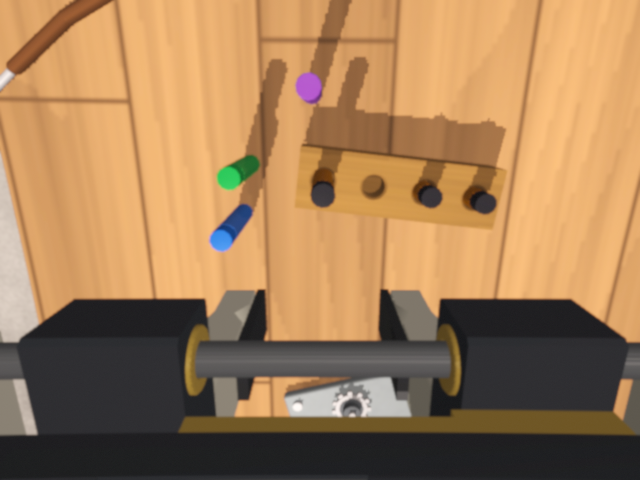

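The wrist view shows the tall vial's cap at about (322,195) with its amber body at (323,178). The empty hole is at (373,187), the short caps at (429,197) and (483,203), and the blue, green and purple ones are at the side.

```bash
python3 - <<'E'
from h import *
import pickle
np.set_printoptions(precision=4,suppress=True)
C=pickle.load(open('pics/w2.pkl','rb')); im=cv2.imread('pics/w2.png')
m=(im.max(2)<60).astype(np.uint8); m[:150]=0;m[230:]=0
n,l,s,c=cv2.connectedComponentsWithStats(m)
for i in range(1,n):
    if s[i][4]>60: print(s[i],c[i])
for xy in [(.612,-.3),(.615,-.305)]:
    for z in (.125,.105,.045): print(xy,z,proj(C,[*xy,z]))
h=atz(C,(373,187),.045);print('hole',h)
a=atz(C,(301,146),.045);b=atz(C,(505,168),.045);c2=atz(C,(490,228),.045);d=atz(C,(296,207),.045)
cen=(a+b+c2+d)/4;u=(a-b+d-c2);print(cen,np.linalg.norm(a-b),np.linalg.norm(a-d)); u/=np.linalg.norm(u);print(u,cen+.075*u,h+.05*u,h-.05*u,h-.1*u)
E
```

```text
[313 181  19   9  91] [321.956  184.5385]
[418 185  22  21 331] [428.8278 194.9637]
[470 191  24  21 368] [481.7527 201.2989]
(0.612, -0.3) 0.125 [[320.1178 195.8373]]
(0.612, -0.3) 0.105 [[320.2608 191.3104]]
(0.612, -0.3) 0.045 [[320.6062 180.3714]]
(0.615, -0.305) 0.125 [[316.2997 189.4536]]
(0.615, -0.305) 0.105 [[316.6619 185.2712]]
(0.615, -0.305) 0.045 [[317.5359 175.1737]]
hole [ 0.5609 -0.2939  0.045 ]
[ 0.5362 -0.293   0.045 ] 0.19604951777062993 0.059146201176338536
[ 0.9948 -0.1014  0.    ] [ 0.6108 -0.3006  0.045 ] [ 0.6106 -0.299   0.045 ] [ 0.5111 -0.2888  0.045 ] [ 0.4614 -0.2838  0.045 ]
```

>>> drive_tool(plan=[[[0,0,-0.0204],[0,0,0],0.55],[[0,0,-0.0204],[0,0,0],0.55],[[0.03,0,-0.0204],[0,0,0],0.55],[[0.06,0,-0.0204],[0,0,0],0.55],[[0.09,0,-0.0204],[0,0,0],0.55],[[0.12,0,-0.0204],[0,0,0],0.55],[[0.15,0,-0.0204],[0,0,0],0.55],[[0.18,0,-0.0204],[0,0,0],0.55],[[0.21,0,-0.0204],[0,0,0],0.55],[[0.21,0,-0.0204],[0,0,0],0.55],[[0.21,0,-0.0204],[0,0,0],0.55],[[0.21,0,-0.0204],[0,0,0],0.55]])

```text
clock: 5.57
tool_pos: [0.6118, -0.3001, 0.0721]
orientation: [-111.7, 89.8, -21.2]
force: [0.1, 0.0, 1.3]
opening: 0.0484
```

>>> drive_tool(plan=[[[0,0,0],[0,0,0],0.1],[[0,0,0],[0,0,0],0.1],[[0,0,0],[0,0,0],0.1],[[0,0,0],[0,0,0],0.1],[[0,0,0],[0,0,0],0.1],[[0,0,0],[0,0,0],0.1],[[0,0,0],[0,0,0],0.1],[[0,0,0],[0,0,0],0.1]])

```text
clock: 6.23
tool_pos: [0.612, -0.3003, 0.0727]
orientation: [-114.6, 89.8, -24.1]
force: [-1.0, 1.0, 7.1]
opening: 0.0191
```

Gripped, at 19 mm opening. Lifting straight up.

>>> drive_tool(plan=[[[-0.02,0,0],[0,0,0],0.1],[[-0.04,0,0],[0,0,0],0.1],[[-0.06,0,0],[0,0,0],0.1],[[-0.09,0,0],[0,0,0],0.1],[[-0.12,0,0],[0,0,0],0.1],[[-0.15,0,0],[0,0,0],0.1],[[-0.17,0,0],[0,0,0],0.1],[[-0.17,0,0],[0,0,0],0.1],[[-0.17,0,0],[0,0,0],0.1]])

```text
clock: 6.98
tool_pos: [0.6119, -0.3001, 0.2439]
orientation: [-106.7, 89.7, -16.2]
force: [-1.4, -0.1, -0.3]
opening: 0.0193
```

```bash
python3 - <<'E'
from h import *
np.set_printoptions(precision=4,suppress=True)
p,R=pose();print(p,ctrl.get_obs()['opening'],ctrl.get_obs()['force']);print(R.as_matrix())
# hole position .5777,.181
for tgt in [(.5777,.181,.242),(.5777,.181,.16)]: print(R.inv().apply(np.array(tgt)-p))
print('to vertical', (R.inv()*Rn.from_matrix(np.array([[0,-1,0],[0,0,1],[-1,0,0]]))).as_rotvec(degrees=True))
E
```

```text
[ 0.6119 -0.3001  0.2439] 0.019289051595657216 [-1.3535 -0.0519 -0.3365]
[[ 0.0057 -0.9999 -0.009 ]
 [-0.0017 -0.009   1.    ]
 [-1.     -0.0057 -0.0017]]
[0.0009 0.0299 0.4814]
[0.0829 0.0304 0.4815]
to vertical [ 0.5154 -0.0961  0.3256]
```

>>> drive_tool(plan=[[[0.01,0.003,0.04],[0,0,0],0.1],[[0.02,0.006,0.08],[0.2,0,0.1],0.1],[[0.03,0.009,0.12],[0.2,0,0.2],0.1],[[0.043,0.0304,0.4814],[0.5,-0.1,0.33],0.1],[[0.043,0.0304,0.4814],[0.5,-0.1,0.33],0.1],[[0.043,0.0304,0.4814],[0.5,-0.1,0.33],0.1],[[0.043,0.0304,0.4814],[0.5,-0.1,0.33],0.1],[[0.043,0.0304,0.4814],[0.5,-0.1,0.33],0.1],[[0.043,0.0304,0.4814],[0.5,-0.1,0.33],0.1],[[0.043,0.0304,0.4814],[0.5,-0.1,0.33],0.1],[[0.043,0.0304,0.4814],[0.5,-0.1,0.33],0.1],[[0.043,0.0304,0.4814],[0.5,-0.1,0.33],0.1],[[0.043,0.0304,0.4814],[0.5,-0.1,0.33],0.1],[[0.043,0.0304,0.4814],[0.5,-0.1,0.33],0.1],[[0.043,0.0304,0.4814],[0.5,-0.1,0.33],0.1],[[0.043,0.0304,0.4814],[0.5,-0.1,0.33],0.1],[[0.043,0.0304,0.4814],[0.5,-0.1,0.33],0.1],[[0.043,0.0304,0.4814],[0.5,-0.1,0.33],0.1]])

```text
clock: 8.48
tool_pos: [0.5775, 0.1799, 0.1999]
orientation: [84.8, 90.0, 174.7]
force: [-0.6, -1.3, -0.6]
opening: 0.0194
```

```bash
python3 w.py w3 vial_mid oiler_mouth pivot idler_mid; python3 - <<'E'
from h import *
ims=[]
for n in ['top','side']:
    im=ctrl.snapshot(n); cv2.imwrite(f'pics/{n}3.png',im); C=cal(n)
    p,R=pose(); q=proj(C,[p+[0,0,-.055],p+[0,0,.055],[.5777,.181,.062]]); print(n,q)
    for k in ['vial_mid','oiler_mouth']: print(k,[(np.round(x['pixel'],1),x['confidence']) for x in ctrl.landmark_of(n,k)[:4]])
    x,y=q.mean(0).astype(int); x=max(x-60,0);y=max(y-50,0)
    ims.append(cv2.resize(im[y:y+100,x:x+100],(390,390),interpolation=cv2.INTER_CUBIC)); print(x,y)
w=cv2.resize(cv2.imread('pics/w3.png')[100:420],(400,200))
cv2.imwrite('pics/c3.png',np.hstack(ims))
E
```

```text
[0.5775 0.1799 0.1999]
[[-0.0002 -1.      0.0012]
 [ 0.      0.0012  1.    ]
 [-1.      0.0002  0.    ]]
[ 35.7781  15.0679 -10.7322  -0.0095 -64.2098 -35.8454] 0.01941772761476505 8.4833 [-0.5995 -1.2725 -0.6288]
vial_mid [320.6 308.7] 0.72 [0.5788 0.2436 0.07  ]
oiler_mouth [322.4 227.1] 0.7 [0.5772 0.1796 0.062 ]
idler_mid [455.5  27.4] 0.6 [0.4855 0.0422 0.046 ]
top [[226.04056753 245.96460318]
 [216.84877814 233.44125598]
 [231.85979273 253.9485117 ]]
vial_mid [(array([452.5, 206.9]), 0.64), (array([490.9, 240.2]), 0.49), (array([437.2, 202.1]), 0.45)]
oiler_mouth [(array([231.5, 252.4]), 0.84)]
164 194
side [[273.81013262 186.64014868]
 [272.39254628 146.58717245]
 [274.928243   214.36683537]]
vial_mid [(array([416.8, 331.6]), 0.92), (array([410.7, 368.5]), 0.84), (array([407.4, 315.2]), 0.64), (array([273.7, 210.9]), 0.56)]
oiler_mouth [(array([274.1, 212. ]), 0.57), (array([335.5, 354.3]), 0.16)]
213 132
```

View pics/w3.png

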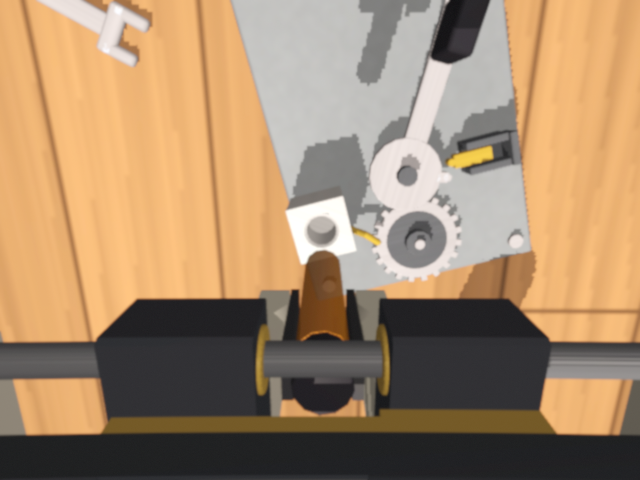

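View pics/c3.png

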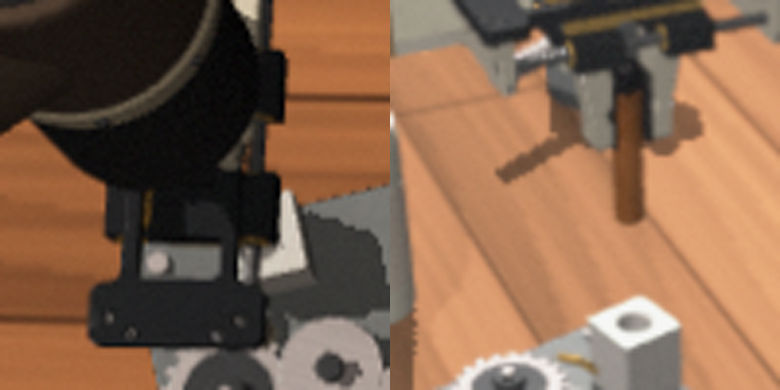

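The wrist view shows the vial held between the fingers with its foot end at (322,255), and the hole at (321,229). The side crop shows the vial upright. I'll check the foot against the hole numerically.

```bash
python3 - <<'E'
from h import *
import pickle
np.set_printoptions(precision=4,suppress=True)
C=pickle.load(open('pics/w3.pkl','rb'))
for px in [(321.7,228.2),(321,229)]: print(atz(C,px,.062))
im=cv2.imread('pics/w3.png')
foot=np.array([.5775,.1799,.1449])
a=np.linspace(0,2*np.pi,12,endpoint=False)
q=proj(C,[foot+[.01*np.cos(t),.01*np.sin(t),0] for t in a]);print('foot',q.round(1).tolist())
h=proj(C,[[.5777+.0115*np.cos(t),.181+.0115*np.sin(t),.062] for t in a])
hsv=cv2.cvtColor(im,cv2.COLOR_BGR2HSV)
for r in range(250,300,6):
    row=hsv[r,285:360]; m=np.where((row[:,0]<16)&(row[:,1]>150)&(row[:,2]<190))[0]; print(r,m.min()+285 if len(m) else None,m.max()+285 if len(m) else None)
big=cv2.resize(im[180:300,270:380],None,fx=5,fy=5,interpolation=cv2.INTER_CUBIC)
for s,c in((q,(255,0,0)),(h,(0,255,0))):
    for p in s: cv2.circle(big,tuple(((p-[270,180])*5).astype(int)),3,c,-1)
cv2.imwrite('pics/c4.png',big)
E
```

```text
[0.5778 0.1804 0.062 ]
[0.5783 0.1811 0.062 ]
foot [[304.2, 266.4], [306.7, 274.7], [313.2, 280.7], [322.1, 282.9], [330.9, 280.7], [337.4, 274.6], [339.9, 266.3], [337.5, 257.9], [331.0, 251.7], [322.0, 249.4], [312.9, 251.7], [306.4, 258.0]]
250 None None
256 332 332
262 316 337
268 305 338
274 304 338
280 303 339
286 303 340
292 302 340
298 301 344
```

View pics/c4.png

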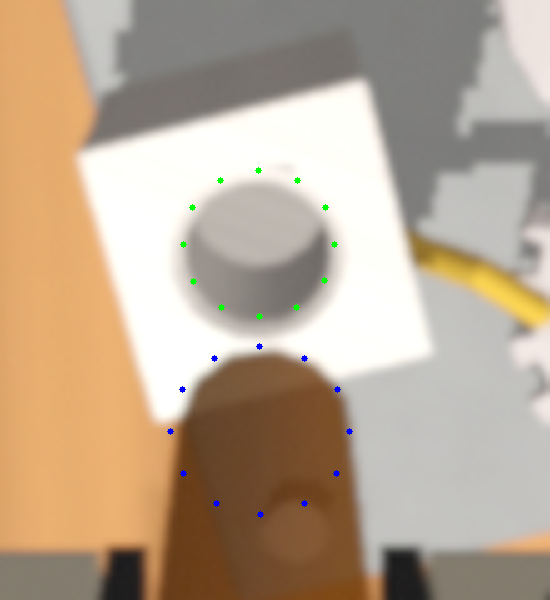

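The hole centre is at crop (258,251), which is world (0.578,0.182). The foot is about 1 mm to the -x side and 1.6 mm short in y. I'll correct and lower in steps.

>>> drive_tool(plan=[[[0,-0.0011,0.0016],[0,0,0],0.1],[[0.03,-0.0011,0.0016],[0,0,0],0.1],[[0.055,-0.0011,0.0016],[0,0,0],0.1],[[0.07,-0.0011,0.0016],[0,0,0],0.1],[[0.07,-0.0011,0.0016],[0,0,0],0.1],[[0.07,-0.0011,0.0016],[0,0,0],0.1],[[0.075,-0.0011,0.0016],[0,0,0],0.1],[[0.08,-0.0011,0.0016],[0,0,0],0.1],[[0.085,-0.0011,0.0016],[0,0,0],0.1],[[0.087,-0.0011,0.0016],[0,0,0],0.1]])

```text
clock: 9.87
tool_pos: [0.5784, 0.1826, 0.1127]
orientation: [8.3, 90.0, 98.3]
force: [-0.0, -0.3, -1.0]
opening: 0.0193
```

Foot is 7 mm below the mouth with no contact force. Continuing down.

>>> drive_tool(plan=[[[0.005,0,0],[0,0,0],0.1],[[0.01,0,0],[0,0,0],0.1],[[0.015,0,0],[0,0,0],0.1],[[0.019,0,0],[0,0,0],0.1],[[0.022,0,0],[0,0,0],0.1],[[0.025,0,0],[0,0,0],0.1],[[0.027,0,0],[0,0,0],0.1],[[0.028,0,0],[0,0,0],0.1]])

```text
clock: 10.53
tool_pos: [0.5785, 0.1826, 0.0847]
orientation: [23.4, 90.0, 113.4]
force: [-3.1, -0.6, 6.9]
opening: 0.0195
```

>>> drive_tool(plan=[[[0.001,0,0],[0,0,0],0.1],[[0.002,0,0],[0,0,0],0.1],[[0.002,0,0],[0,0,0],0.1]])

```text
clock: 10.78
tool_pos: [0.5786, 0.1827, 0.0846]
orientation: [-83.2, 89.9, 6.9]
force: [-5.5, -1.5, 14.6]
opening: 0.0195
```

Bottomed out: the force rises and z does not change. Releasing and rising.

>>> drive_tool(plan=[[[0,0,0],[0,0,0],0.5],[[0,0,0],[0,0,0],0.5],[[0,0,0],[0,0,0],0.5],[[0,0,0],[0,0,0],0.5],[[0,0,0],[0,0,0],0.5],[[-0.02,0,0],[0,0,0],0.5],[[-0.05,0,0],[0,0,0],0.5],[[-0.08,0,0],[0,0,0],0.5],[[-0.11,0,0],[0,0,0],0.5],[[-0.11,0,0],[0,0,0],0.5],[[-0.11,0,0],[0,0,0],0.5]])

```text
clock: 11.7
tool_pos: [0.5795, 0.1832, 0.1966]
orientation: [-60.6, 89.7, 29.5]
force: [-0.5, 0.1, -0.2]
opening: 0.0443
```

```bash
python3 - <<'E'
from h import *
np.set_printoptions(precision=4,suppress=True)
p,R=pose();print(p,ctrl.get_obs()['force']);print(R.as_matrix())
im=ctrl.snapshot('side'); cv2.imwrite('pics/side5.png',im); S=cal('side')
print(proj(S,[[.578,.182,.137],[.578,.182,.082],[.578,.182,.062]]))
for k in ['vial_mid','idler_mid']: print(k,[(np.round(x['pixel'],1),x['confidence']) for x in ctrl.landmark_of('side',k)[:4]])
# geometry of arm
piv=np.array([.510,.150]); 
psi=np.arctan2(*( (np.array([.578,.182])-piv) [::-1]))-np.arctan2(20,75); print('psi',np.degrees(psi))
idl=np.array([.4862,.0427])
d=idl-piv; print('arm len',np.linalg.norm(d),'ang',np.degrees(np.arctan2(d[1],d[0])), 'psi from arm',np.degrees(np.arctan2(d[1],d[0]))+90+28.65)
cv2.imwrite('pics/c5.png',cv2.resize(im[130:290,200:340],None,fx=3.7,fy=3.7,interpolation=cv2.INTER_CUBIC))
E
```

```text
[0.5795 0.1832 0.1966] [-0.4898  0.0642 -0.1903]
[[ 0.0042 -1.     -0.0011]
 [ 0.0024 -0.0011  1.    ]
 [-1.     -0.0042  0.0024]]
[[273.9643 189.14  ]
 [274.6496 207.6336]
 [274.8952 214.1412]]
vial_mid [(array([411.2, 366.6]), 0.8), (array([417.7, 335.3]), 0.73), (array([406.2, 314.4]), 0.68), (array([276.8, 211.5]), 0.47)]
idler_mid [(array([262.8, 257. ]), 0.85)]
psi 10.269706467337533
arm len 0.10990782501714788 ang -102.50619021125868 psi from arm 16.143809788741315
```

View pics/c5.png

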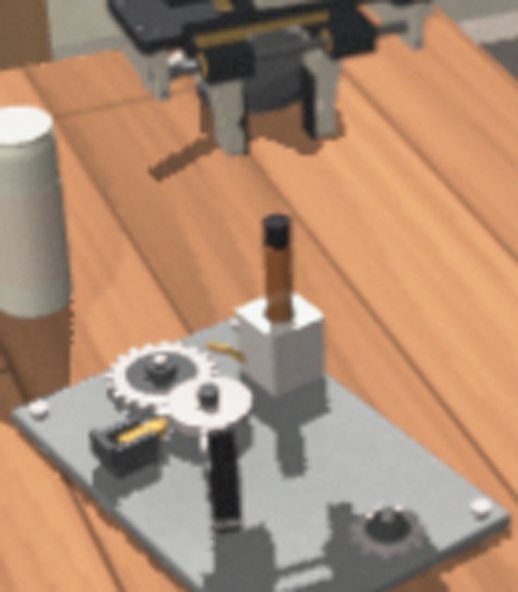

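The vial is seated upright in the holder. Its cap top sits at the predicted row (crop y about 219). Next I fit the stand's pose and plan the push.

```bash
cat > arc.py <<'E'
from h import *
from scipy.optimize import least_squares
np.set_printoptions(precision=4,suppress=True)
T=cal('top')
c=np.array([(38,178),(648,33),(755,435),(118,583)])/4.7+[190,220]
W=np.array([atz(T,p,.012)[:2] for p in c]); L=np.array([(.1,.15),(.1,-.15),(-.1,-.15),(-.1,.15)])
rot=lambda a:np.array([[np.cos(a),-np.sin(a)],[np.sin(a),np.cos(a)]])
L2=np.vstack([L,[(.075,.07)]*3,[(0,.05)],[np.array([0,.05])+.105*np.array([-np.sin(.5),-np.cos(.5)])]*3]); 
W2=np.vstack([W,[(.578,.182)]*3,[(.5095,.150)],[(.4862,.0427)]*3])
s=least_squares(lambda v:(v[:2]+L2@rot(v[2]).T-W2).ravel(),[.52,.1,.2]);print(s.x,np.degrees(s.x[2]));print(s.fun.reshape(-1,2))
psi=s.x[2]; piv=s.x[:2]+rot(psi)@[0,.05]
def block(th):
    a=psi-.5+th; ex=rot(a)@[1,0]; return piv+.105*(rot(a)@[0,-1]),ex,a
E
python3 - <<'E'
from arc import *
print('pivot',piv)
p,R=pose()
def plan(th,gap,z):
    b,ex,a=block(th); P=np.array([*(b-ex*gap),z])
    y=-np.array([*ex,0]);x=np.array([0,0,-1.]);Rt=Rn.from_matrix(np.c_[x,y,np.cross(x,y)])
    print(th,'block',b,'TCP',P,'shift',R.inv().apply(P-p),'turn',(R.inv()*Rt).as_rotvec(degrees=True))
plan(0,.048,.197);plan(0,.048,.038)
E
```

```text
[0.5221 0.0963 0.2521] 14.442740730005681
[[ 0.0042  0.0024]
 [ 0.0044 -0.0008]
 [ 0.0007  0.001 ]
 [-0.0007 -0.0003]
 [-0.0007  0.0008]
 [-0.0007  0.0008]
 [-0.0007  0.0008]
 [ 0.0002 -0.0053]
 [-0.0023  0.0002]
 [-0.0023  0.0002]
 [-0.0023  0.0002]]
pivot [0.5097 0.1447]
0 block [0.4839 0.0429] TCP [0.4374 0.0547 0.197 ] shift [-0.0034  0.1406 -0.1275] turn [14.2555 -0.0469 -0.0488]
0 block [0.4839 0.0429] TCP [0.4374 0.0547 0.038 ] shift [ 0.1556  0.1404 -0.1274] turn [14.2555 -0.0469 -0.0488]
```

>>> drive_tool(plan=[[[-0.003,0.1406,-0.1275],[14.3,0,0],0],[[-0.003,0.1406,-0.1275],[14.3,0,0],0],[[-0.003,0.1406,-0.1275],[14.3,0,0],0],[[-0.003,0.1406,-0.1275],[14.3,0,0],0],[[-0.003,0.1406,-0.1275],[14.3,0,0],0],[[-0.003,0.1406,-0.1275],[14.3,0,0],0],[[-0.003,0.1406,-0.1275],[14.3,0,0],0],[[-0.003,0.1406,-0.1275],[14.3,0,0],0],[[0.03,0.1406,-0.1275],[14.3,0,0],0],[[0.06,0.1406,-0.1275],[14.3,0,0],0],[[0.09,0.1406,-0.1275],[14.3,0,0],0],[[0.12,0.1406,-0.1275],[14.3,0,0],0],[[0.145,0.1406,-0.1275],[14.3,0,0],0],[[0.155,0.1406,-0.1275],[14.3,0,0],0],[[0.155,0.1406,-0.1275],[14.3,0,0],0],[[0.155,0.1406,-0.1275],[14.3,0,0],0]])

```text
clock: 13.18
tool_pos: [0.4374, 0.0548, 0.0376]
orientation: [141.1, 89.8, -143.1]
force: [-0.3, 0.1, -0.3]
opening: 0.0002
```

```bash
python3 w.py w6 idler_mid; python3 - <<'E'
import cv2,numpy as np
a=cv2.imread('pics/w6.png');b=cv2.imread('pics/side0.png')
cv2.imwrite('pics/w6s.png',a)
E
```

```text
[0.4374 0.0548 0.0376]
[[-0.0033 -0.9694  0.2456]
 [-0.0025  0.2456  0.9694]
 [-1.      0.0026 -0.0032]]
[ 32.9482  11.701  -41.7203   0.0267 -36.8129 -47.1846] 0.00022275766076720204 13.1833 [-0.2553  0.0887 -0.3196]
```

View pics/w6.png

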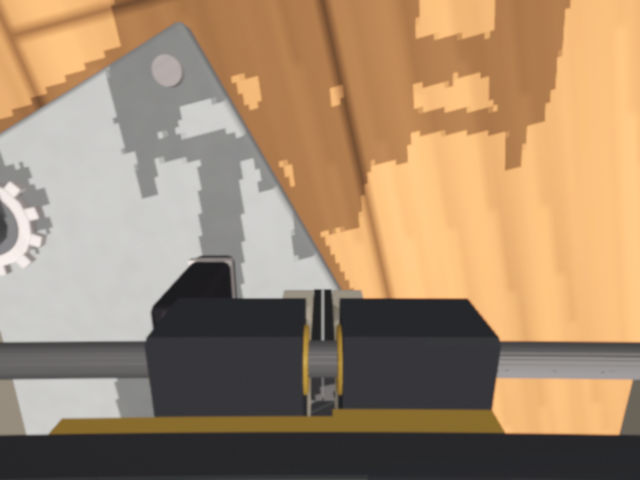

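The wrist view shows the shut fingers at about (323,300). The idler block is to their left at (205,285), with a clear gap. Advancing until contact.

>>> drive_tool(plan=[[[0,-0.006,0],[0,0,0],0],[[0,-0.012,0],[0,0,0],0],[[0,-0.015,0],[0,0,0],0],[[0,-0.017,0],[0,0,0],0],[[0,-0.017,0],[0,0,0],0]])

```text
clock: 13.7
tool_pos: [0.4553, 0.051, 0.0393]
orientation: [-101.1, 90.0, -25.4]
force: [0.2, -0.2, 0.7]
opening: 0.0005
```

>>> drive_tool(plan=[[[0,-0.002,0],[0,0,0],0],[[0,-0.004,0],[0,0,0],0],[[0,-0.004,0],[0,0,0],0]])

```text
clock: 13.95
tool_pos: [0.4586, 0.0498, 0.0392]
orientation: [128.5, 89.9, -155.8]
force: [-5.2, 2.5, 4.2]
opening: 0.0007
```

>>> drive_tool(plan=[[[0,-0.002,0],[0,0,0],0],[[0,-0.004,0],[0,0,0],0],[[0,-0.004,0],[0,0,0],0]])

```text
clock: 14.2
tool_pos: [0.4618, 0.0487, 0.0392]
orientation: [119.9, 89.9, -164.4]
force: [-5.8, 2.5, 5.1]
opening: 0.0003
```

Contact at 6 N, which agrees with the stated rest force. Now the arc.

```bash
cat > arcplan.py <<'E'
from arc import *
p,R=pose(); G=.0275
def tgt(th,z=.039):
    b,ex,a=block(th); P=np.array([*(b-ex*G),z]); y=-np.array([*ex,0]);x=np.array([0,0,-1.])
    return P,Rn.from_matrix(np.c_[x,y,np.cross(x,y)])
# current theta: face offset of the TCP
f=lambda th:(p[:2]-tgt(th)[0][:2])@block(th)[1]
from scipy.optimize import brentq
print('theta now',brentq(f,-.3,.7), 'pos',p, 'force',ctrl.get_obs()['force'])
for th in np.arange(.05,.6,.04).tolist()+[.57]:
    P,Rt=tgt(th); print(round(th,2),R.inv().apply(P-p).round(4),(R.inv()*Rt).as_rotvec(degrees=True).round(1))
E
python3 arcplan.py | tail -16
```

```text
theta now 0.04415153215452564 pos [0.4618 0.0487 0.0392] force [-5.7649  2.4569  5.1078]
0.05 [ 0.0002 -0.0007 -0.0014] [-2.9 -0.1 -0.1]
0.09 [ 0.0001 -0.0049 -0.0022] [-5.2 -0.1 -0.1]
0.13 [ 0.0001 -0.0092 -0.0029] [-7.5 -0.1 -0.1]
0.17 [ 0.0001 -0.0136 -0.0033] [-9.8 -0.1 -0.1]
0.21 [ 0.0001 -0.0179 -0.0036] [-12.1  -0.1  -0.1]
0.25 [ 0.0001 -0.0222 -0.0037] [-14.4  -0.1  -0.1]
0.29 [ 0.0001 -0.0266 -0.0036] [-16.7  -0.1  -0.1]
0.33 [ 0.0001 -0.0309 -0.0034] [-19.   -0.   -0.1]
0.37 [ 0.0001 -0.0352 -0.003 ] [-21.3  -0.   -0.1]
0.41 [ 0.0001 -0.0395 -0.0024] [-23.6  -0.   -0.1]
0.45 [ 0.0001 -0.0438 -0.0016] [-25.9  -0.   -0.1]
0.49 [ 0.0001 -0.048  -0.0007] [-28.1  -0.   -0.1]
0.53 [ 0.     -0.0523  0.0004] [-30.4  -0.   -0.1]
0.57 [ 0.     -0.0564  0.0016] [-32.7  -0.   -0.1]
0.57 [ 0.     -0.0564  0.0016] [-32.7  -0.   -0.1]
```

>>> drive_tool(plan=[[[0,-0.0007,-0.0014],[-2.9,0,0],0],[[0,-0.0049,-0.0022],[-5.2,0,0],0],[[0,-0.0092,-0.0029],[-7.5,0,0],0],[[0,-0.0136,-0.0033],[-9.8,0,0],0],[[0,-0.0179,-0.0036],[-12.1,0,0],0],[[0,-0.0222,-0.0037],[-14.4,0,0],0],[[0,-0.0266,-0.0036],[-16.7,0,0],0],[[0,-0.0309,-0.0034],[-19,0,0],0],[[0,-0.0352,-0.003],[-21.3,0,0],0],[[0,-0.0352,-0.003],[-21.3,0,0],0]])

```text
clock: 15.03
tool_pos: [0.4941, 0.0366, 0.0389]
orientation: [100.9, 89.7, -161.9]
force: [-8.1, 1.2, 5.8]
opening: 0.0004
```

```bash
python3 arcplan.py | tail -16
```

```text
theta now 0.35891777532314423 pos [0.4941 0.0366 0.0389] force [-8.1345  1.1876  5.7587]
0.05 [0.     0.0304 0.0145] [18.5 -0.1 -0.3]
0.09 [0.     0.0267 0.0122] [16.2 -0.1 -0.3]
0.13 [-0.     0.023  0.01 ] [13.9 -0.1 -0.3]
0.17 [-0.      0.0191  0.008 ] [11.6 -0.1 -0.3]
0.21 [-0.      0.0152  0.0062] [ 9.3 -0.1 -0.3]
0.25 [-0.0001  0.0112  0.0045] [ 7.  -0.1 -0.3]
0.29 [-0.0001  0.0071  0.0029] [ 4.7 -0.1 -0.3]
0.33 [-0.0001  0.003   0.0016] [ 2.4 -0.1 -0.3]
0.37 [-0.0001 -0.0012  0.0004] [ 0.2 -0.1 -0.3]
0.41 [-0.0001 -0.0054 -0.0006] [-2.1 -0.1 -0.3]
0.45 [-0.0002 -0.0096 -0.0015] [-4.4 -0.  -0.3]
0.49 [-0.0002 -0.0139 -0.0022] [-6.7 -0.  -0.3]
0.53 [-0.0002 -0.0182 -0.0027] [-9.  -0.  -0.3]
0.57 [-0.0002 -0.0226 -0.003 ] [-11.3  -0.   -0.3]
0.57 [-0.0002 -0.0226 -0.003 ] [-11.3  -0.   -0.3]
```

Force is as expected. On to 0.57.

>>> drive_tool(plan=[[[0,-0.0054,-0.0006],[-2.1,0,0],0],[[0,-0.0096,-0.0015],[-4.4,0,0],0],[[0,-0.0139,-0.0022],[-6.7,0,0],0],[[0,-0.0182,-0.0027],[-9,0,0],0],[[0,-0.0226,-0.003],[-11.3,0,0],0],[[0,-0.0226,-0.003],[-11.3,0,0],0],[[0,-0.0226,-0.003],[-11.3,0,0],0],[[0,-0.0226,-0.003],[-11.3,0,0],0]])

```text
clock: 15.7
tool_pos: [0.5143, 0.035, 0.0385]
orientation: [92.4, 89.4, -159.2]
force: [-8.3, -3.1, 8.0]
opening: 0.0003
```

```bash
python3 arcplan.py | grep theta; python3 - <<'E'
from arc import *
import time
ims=[]
for n in ['side','top']:
    im=ctrl.snapshot(n); cv2.imwrite(f'pics/{n}7.png',im); C=cal(n)
    print(n,'landmark',[(x['pixel'],x['confidence'],atz(C,x['pixel'],.046)) for x in ctrl.landmark_of(n,'idler_mid')[:2]])
    for th in (.4,.5,.57,.65): print(th,proj(C,[*block(th)[0],.074]))
    ims.append(im)
a=cv2.resize(ims[0][150:310,200:340],(525,600),interpolation=cv2.INTER_CUBIC)
b=cv2.resize(ims[1][220:350,220:280+20],(275,600) ,interpolation=cv2.INTER_CUBIC)
cv2.imwrite('pics/c7.png',np.hstack([a,b]))
E
```

```text
theta now 0.5431256226363534 pos [0.5143 0.035  0.0385] force [-8.2924 -3.0558  7.9604]
[0.5221 0.0963 0.2521] 14.442740730005681
[[ 0.0042  0.0024]
 [ 0.0044 -0.0008]
 [ 0.0007  0.001 ]
 [-0.0007 -0.0003]
 [-0.0007  0.0008]
 [-0.0007  0.0008]
 [-0.0007  0.0008]
 [ 0.0002 -0.0053]
 [-0.0023  0.0002]
 [-0.0023  0.0002]
 [-0.0023  0.0002]]
side landmark [([283.6, 251.6], 0.45, array([0.547 , 0.0474, 0.046 ])), ([380.1, 252.7], 0.42, array([ 0.7561, -0.05  ,  0.046 ]))]
0.4 [[275.8724 246.0175]]
0.5 [[279.64   244.4309]]
0.57 [[282.1031 243.2005]]
0.65 [[284.7242 241.6851]]
top landmark []
0.4 [[296.6961 278.3791]]
0.5 [[295.8    273.4973]]
0.57 [[294.8836 270.1552]]
0.65 [[293.5525 266.4351]]
```

View pics/c7.png

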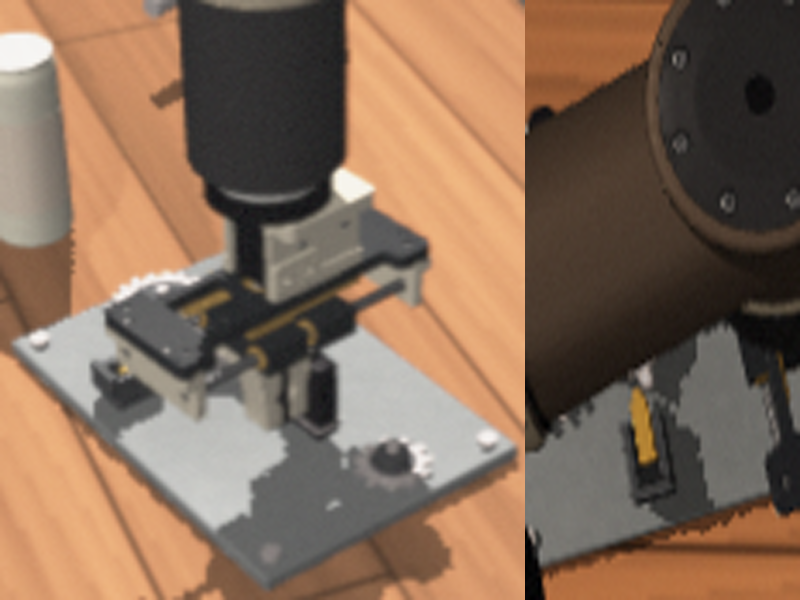

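The side crop shows the fingers against the block's -x face, with the block swung back. Arm angle estimates are 0.54 from the tool, about 0.5 from the tooth and 0.6 from the landmark, and the force is about 9 N. I'll push 3 mm further for margin, short of the 0.65 stop.

>>> drive_tool(plan=[[[0,-0.0015,0],[-0.8,0,0],0],[[0,-0.003,0],[-1.6,0,0],0],[[0,-0.0045,0],[-2,0,0],0],[[0,-0.0045,0],[-2,0,0],0],[[0,-0.0045,0],[-2,0,0],0],[[0,-0.0045,0],[-2,0,0],0]])

```text
clock: 16.4
tool_pos: [0.5158, 0.0346, 0.0382]
orientation: [92.5, 89.1, -157.2]
force: [-7.6, -5.3, 8.4]
opening: 0.0004
```

```bash
python3 arcplan.py | grep theta
```

```text
theta now 0.5552979692803511 pos [0.5158 0.0346 0.0382] force [-7.6351 -5.2814  8.3516]
```

>>> drive_tool(plan=[[[0,-0.003,0],[-1,0,0],0],[[0,-0.005,0],[-1.5,0,0],0],[[0,-0.005,0],[-1.5,0,0],0],[[0,-0.005,0],[-1.5,0,0],0],[[0,-0.005,0],[-1.5,0,0],0],[[0,-0.005,0],[-1.5,0,0],0]])

```text
clock: 16.9
tool_pos: [0.5178, 0.0346, 0.038]
orientation: [92.0, 88.8, -156.2]
force: [-7.3, -6.0, 8.5]
opening: 0.0003
```

```bash
python3 arcplan.py | grep theta; python3 - <<'E'
from arc import *
C=cal('side'); im=ctrl.snapshot('side')
for k,z in (('idler_mid',.046),('vial_mid',.082)):
    print(k,[(np.round(x['pixel'],1),round(x['confidence'],2),atz(C,x['pixel'],z)) for x in ctrl.landmark_of('side',k)[:4]])
im=ctrl.snapshot('top'); a=cv2.imread('pics/top7.png'); print(ctrl.get_obs()['force'],ctrl.get_obs()['tool_pos'],ctrl.get_obs()['clock'])
# bright tooth near the pawl tip: centroid
for I in (a,im):
    m=(I[295:306,248:264].min(2)>150); print(m.sum(), (np.argwhere(m).mean(0)+[295,248]) if m.any() else None)
print('pivot px',proj(cal('top'),[*piv,.03]))
E
```

```text
theta now 0.5733324140150281 pos [0.5178 0.0346 0.038 ] force [-7.2666 -6.0375  8.5101]
[0.5221 0.0963 0.2521] 14.442740730005681
[[ 0.0042  0.0024]
 [ 0.0044 -0.0008]
 [ 0.0007  0.001 ]
 [-0.0007 -0.0003]
 [-0.0007  0.0008]
 [-0.0007  0.0008]
 [-0.0007  0.0008]
 [ 0.0002 -0.0053]
 [-0.0023  0.0002]
 [-0.0023  0.0002]
 [-0.0023  0.0002]]
idler_mid [(array([285.7, 253. ]), 0.71, array([0.5495, 0.0404, 0.046 ]))]
vial_mid [(array([407.8, 313.1]), 0.82, array([ 0.6811, -0.2799,  0.082 ])), (array([411.1, 368. ]), 0.78, array([ 0.6104, -0.401 ,  0.082 ])), (array([416.6, 332.1]), 0.7, array([ 0.6684, -0.331 ,  0.082 ]))]
[-7.8035 -5.5308  8.8508] [0.5178 0.0345 0.038 ] 17.1
6 [301.  254.5]
40 [298.025 253.1  ]
pivot px [[249.2883 288.0264]]
```

Tool θ is about 0.57 and the push a steady 9 N or so, with no sign of the stop. Handing in.

```bash
python3 -c "
from h import *
print(ctrl.close_job())"
```

```text
the job is handed in; nothing more can be done
None
```

The job is handed in at about 17 s of the 61 s allowed. The tall vial is seated in the holder and released, and the fingers were still holding the idler block back past the click.

- **Vial:** I took the amber, black-capped tall vial from the rack's far hole and lowered it into the holder. It bottomed out: the force rose to about 15 N with no further travel, at the expected height. After I let go, the side picture showed it upright with its cap at the predicted row. Later the gripper hid it from the side camera, so I have no second look at it. The two short vials, the spanner, the can and the coloured look-alikes were not touched.
- **Tensioner:** I pushed the block's -x face with the shut fingers along the arc, starting from contact at about 6 N.
- **Arm angle:** At the end the tool position gives about 0.57 rad, past the 0.47 click and short of the 0.65 stop. The push was steady at about 9 N, as expected beyond the click.
- **Checks that disagreed:** Before the last two nudges of 1.5 to 2 mm each, three rough estimates of the angle spread from 0.51 (tooth in the top picture) through 0.54 (tool) to 0.61 (network in the side picture). All are past the click. I never saw the 11 N peak at the click in a force reading, because I only read the force between moves.

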